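# Count to the third gap of the spice rack by touch and push the jar in

### The arm

A 6-joint arm with a two-finger parallel gripper is mounted at the origin on the work surface. World frame = base frame: x ahead of the robot, y to its left, z up, the work surface at z = 0. Lengths are in m, angles in rad, forces in N, time in s.
With the tool pointing down it reaches from about 0.3 to 0.775 m from the base axis. Payload 14.6 kg.
Tool frame: the origin (TCP) lies midway between the tips of the shut fingers; the grasp point (between the pads) lies 19 mm behind it (ctrl.pinch_z is the distance from the TCP to the grasp point, in m); z points along the fingers, y is the line along which they close (so a half turn about z gives the same grasp; the last joint's range is limited). The gripper opens to 94 mm and grips with 3 to 60 N. Pads are 16 mm wide; open, the fingers measure 119 mm over their backs; the gripper's body (75 mm by 177 mm) begins 78 mm behind the grasp point.
Start: joints at [-1.412, 0.3, 1.521, -0, 1.321, -0.067], TCP at [0.123, -0.536, 0.205] pointing down, gripper open.
Joint ranges: [-3.03, 3.03], [-0.79, 2.21], [0.23, 2.52], [-1.04, 4.18], [0, 3.07], [-2.55, 2.55]. Speed limits (rad/s): [2.22, 2.22, 2.57, 3.14, 3.14, 3.14].

### API

Orientations are given as [roll, pitch, yaw] about the fixed x, y, z axes, in that order (R = Rz(yaw) Ry(pitch) Rx(roll)).
In Python, from station import ctrl gives the robot as it stands.
- The arm moves only by the tool jog_arm, never from a script. Its argument "motion" is a list of rows, each a list of 7 numbers: the shift along the tool's x, y, z in m, then the turn, a rotation vector about the tool's x, y, z in rad, then the opening, from -1 (shut) to 1 (fully open). In form: [[tx, ty, tz, rx, ry, rz, gripper], ...]. A call has 1 to 5 rows; each row shifts and turns the commanded pose from where the row before left it, along the tool's axes as they then stand; what a row does not reach is not made up. A row lasts 1/10 s, in which the tool goes at most 50 mm and 8.59 degrees, less where a joint would pass 70% of its speed; a pose out of reach is approached as far as the arm can. A call is refused whole if a number of a shift passes 0.05 or a number of a turn 0.15, either way. A call with a gripper value outside its range is refused whole. The fingers move at their own pace and stop on an object; "squeeze" is the grip in N (left out, the last holds). Time passes only in rows, so rows that do not move let the fingers close. It gives the time, the measured TCP pose, the force, the opening and the grip force at its end, in the units of the state.
- ctrl.get_obs(): the state, without advancing time (a new reading comes with each control period).
- ctrl.camera(name): name is "scene" or "side" or "wrist"; returns the picture (400x640x3 uint8, red, green, blue); there is no depth.
- ctrl.camera_model(name): a dict with "intrinsics" (3x3 intrinsics, pixels), "rvec" (rotation vector, rad) and "tvec" (3), from world to camera coordinates, as OpenCV has them. Camera axes: x right, y down, z forward; pixel columns grow to the right and rows downward; lengths in m; the calibration is good to about 2 mm. A picture is of the moment at which its call begins: read the wrist's pose just before it. camera_model takes no time and is no camera call; for the wrist camera it gives the pose at the moment of the call.
- ctrl.hand_in(): hands the job in; it is judged then, once.
The state is a dict: "time_s": time; "qpos": joint angles; "joint_vel": joint speeds; "tau": joint torques, N m; "ee_pos": TCP position; "eef_rot": TCP orientation; "force": force on the tool from outside, world axes, zero at the start; "moment": the same for the moment, N m; "grip_width": finger opening in m; "grip_force": force on a finger pad.
Only numpy, scipy, OpenCV 4.12 (cv2) and the standard library are available. Lean on these libraries where they do the work, as an engineer would, in place of code of your own. Each camera call takes 0.05 s, during which the arm holds its last target. There are 200 camera calls.

### The job

Lightly run a fingertip along the top of the spice rack's wooden rail, starting over the gap beside the red end post and passing over the first, second and third gaps in turn, counted from that red end. Then, without pinching, lifting or tipping it, push the loose yellow-lidded jar across the shelf into that third gap until it rests against the back of the rack, and take the hand away. Leave the other jars and everything else on the shelf where they are.

Things in the scene. Friction and masses are not known exactly. Their poses are not given: they have to be found in the camera images.
- rack: Fixed cream resin spice rack on the shelf, 64 mm high, six gaps open to the robot and on top, the bare shelf as floor. Origin: shelf level, middle of the width; x points away from the robot into the gaps, y along the rack to its left as the robot sees it, z up. Gap centres at y = 127.5, 76.5, 25.5, -25.5, -76.5, -127.5 mm. The wooden top rail runs along y at x = 19 to 37 mm.
- dividers_front (a point): Middle of the rack's front, at shelf level between the front ends of the dividers (x = -16 mm in the rack's frame). Seven upright dividers, 5 mm thick and 45 mm high, stand at y = -153 to 153 mm in steps of 51 mm, from here back to x = 20 mm; each gap is 46 mm wide.
- back_stop (a point): Middle of the front face of the back slat that stops the jars (x = 20 mm in the rack's frame, 19 mm up). A jar fully home touches it with its centre at x = 1 mm, and sticks out 2 mm in front of the dividers.
- red_post: Fixed red plastic post, 53 x 12 x 64 mm, at one end of the rack (either the left or the right one), flush with the rail's top. Gaps are counted from this end. Origin: centre of its underside.
- jar: The loose spice jar with the yellow lid, in front of the rack: upright cylinder of 38 mm diameter and 50 mm high, about 0.12 kg, amber glass with a paper label; it slides when pushed near its foot. Origin: centre of its underside; z is its own axis.
- rail_a: Fixed wooden section of the rack's top rail behind and above gap number 1 counted from the rack's left (+y) end: 18 (x) x 48 (along the rack) x 12 mm, 3 mm groove to the next section. Origin: its centre, 58 mm above the shelf; its top face is at 64 mm.
- rail_b: Fixed wooden section of the rack's top rail behind and above gap number 2 counted from the rack's left (+y) end: 18 (x) x 48 (along the rack) x 12 mm, 3 mm groove to the next section. Origin: its centre, 58 mm above the shelf; its top face is at 64 mm.
- rail_c: Fixed wooden section of the rack's top rail behind and above gap number 3 counted from the rack's left (+y) end: 18 (x) x 48 (along the rack) x 12 mm, 3 mm groove to the next section. Origin: its centre, 58 mm above the shelf; its top face is at 64 mm.
- rail_d: Fixed wooden section of the rack's top rail behind and above gap number 4 counted from the rack's left (+y) end: 18 (x) x 48 (along the rack) x 12 mm, 3 mm groove to the next section. Origin: its centre, 58 mm above the shelf; its top face is at 64 mm.
- rail_e: Fixed wooden section of the rack's top rail behind and above gap number 5 counted from the rack's left (+y) end: 18 (x) x 48 (along the rack) x 12 mm, 3 mm groove to the next section. Origin: its centre, 58 mm above the shelf; its top face is at 64 mm.
- rail_f: Fixed wooden section of the rack's top rail behind and above gap number 6 counted from the rack's left (+y) end: 18 (x) x 48 (along the rack) x 12 mm, 3 mm groove to the next section. Origin: its centre, 58 mm above the shelf; its top face is at 64 mm.
- jar_p: Loose black-lidded spice jar of the same size standing in gap 1 from the rack's left end; stays there. Origin: centre of its underside.
- jar_q: Loose black-lidded spice jar of the same size standing in gap 5 from the rack's left end; stays there. Origin: centre of its underside.
- jar_r: Loose black-lidded spice jar of the same size standing in gap 6 from the rack's left end; stays there. Origin: centre of its underside.
- lunch_box: Teal plastic lunch box with cream latches, 192 x 114 x 57 mm, to the right. Leave alone. Origin: centre of its underside, x along its length.
- saucer_low: Lower (white) of two stacked saucers, 120 mm across, 15 mm high, to the left. Leave alone. Origin: centre of its underside.
- saucer_top: Upper (blue) saucer, 112 mm across, its rim 21 mm above the shelf. Leave alone. Origin: centre of its underside.
- strainer: Stainless tea strainer cup, 68 mm across, 60 mm high, with a handle along its x axis, to the left. Leave alone. Origin: centre of its underside.
- tap_light: White battery tap light, a 90 mm disc 36 mm high with a small toggle switch, nearer the robot, to the right. Leave alone. Origin: centre of its underside.

How it is judged:
By the outcome, as a careful person would: the job done as asked, in the order asked, and still so for the second after the job is handed in, with the robot touching nothing.
It also fails if it takes over 53 s, if anything falls off the work surface, if the arm or the gripper's body presses on something with over 40 N, if the wrist force passes 120 N, or if a joint passes its speed limit or range.

## Working session

There is one attempt and no reset: what is moved stays moved. The work goes in short steps, Python scripts to look and compute and a tool call to move; the robot and the scene stay as the last step left them, time stands still between calls to the robot, and variables do not carry over. Pictures are saved under pics/ and viewed, at most 10 in all, crops included, and the job is handed in when it is done.

Besides the shell and the picture viewer there is one more tool, called after ">>>" as name(argument=value, ...) on one line, values as JSON. jog_arm: Moves the arm, as the interface text tells. Its arguments: {"type":"object","properties":{"motion":{"type":"array"},"squeeze":{"type":"number"}},"required":["motion"]}

```bash
mkdir -p pics; python3 - <<'E'
from station import ctrl
import cv2,numpy as np
o=ctrl.get_obs();print(o)
for n in("scene","side"):
    im=ctrl.camera(n);cv2.imwrite(f"pics/{n}0.png",im[...,::-1])
    m=ctrl.camera_model(n);print(n,m)
E
```

```text
{'time_s': 0.0, 'qpos': array([-1.41162758e+00,  3.00488764e-01,  1.52161603e+00,  1.52036090e-05,
        1.32068046e+00, -6.66050205e-02]), 'joint_vel': array([-0.00057184,  0.0009939 , -0.00062416,  0.00188125, -0.00049475,
       -0.00114579]), 'tau': array([-2.52076876e-03, -5.31807375e+01, -3.52737951e+01,  7.07219448e-02,
        2.43869046e-02, -5.68083078e-05]), 'ee_pos': array([ 0.12307835, -0.53577226,  0.20486186]), 'eef_rot': array([-3.14040368e+00, -9.40676349e-05,  2.25769937e-01]), 'force': array([ 0.10014581, -0.25899082,  0.18831324]), 'moment': array([-0.01307999, -0.02093306,  0.0407422 ]), 'grip_force': 0.0, 'grip_width': 0.09373297892446442}
scene {'intrinsics': array([[402.2494548 ,   0.        , 324.45744093],
       [  0.        , 402.2494548 , 200.11063423],
       [  0.        ,   0.        ,   1.        ]]), 'rvec': array([ 2.15715767,  0.63650451, -0.29759037]), 'tvec': array([-0.44170381, -0.11295149,  1.29546688])}
side {'intrinsics': array([[411.56532126,   0.        , 312.61230284],
       [  0.        , 411.56532126, 202.265368  ],
       [  0.        ,   0.        ,   1.        ]]), 'rvec': array([ 0.82322914, -2.35052715,  1.3242581 ]), 'tvec': array([0.44092194, 0.23017981, 0.71950503])}
```

View pics/scene0.png

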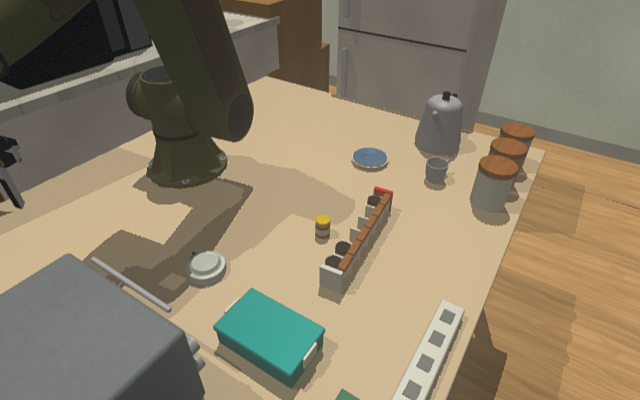

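View pics/side0.png

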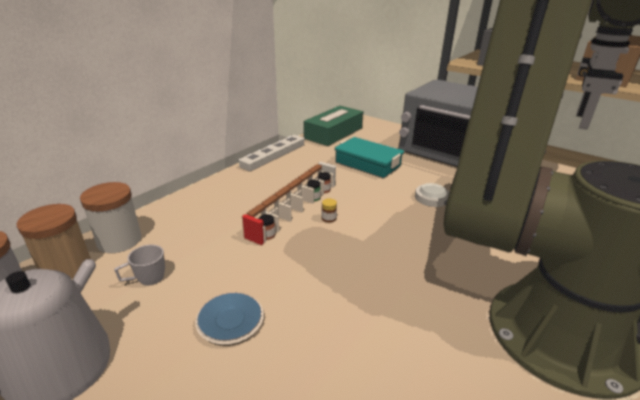

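The red post is at the rack's far-left (+y) end: scene (383,192), side (255,230). The yellow-lidded jar is at scene (322,225), side (329,207), in front of the rack. Next I'll measure them with colour masks.

```bash
cat > h.py <<'E'
import cv2,numpy as np
def cast(m,uv,z):
    R=cv2.Rodrigues(np.array(m["rvec"]))[0];t=np.array(m["tvec"]);K=np.array(m["intrinsics"])
    uv=np.atleast_2d(uv).astype(float);d=(np.linalg.inv(K)@np.c_[uv,np.ones(len(uv))].T).T@R
    c=-R.T@t;return c+d*((z-c[2])/d[:,2])[:,None]
def proj(m,p):
    return cv2.projectPoints(np.atleast_2d(p).astype(float),np.array(m["rvec"]),np.array(m["tvec"]),np.array(m["intrinsics"]),None)[0][:,0]
def blob(im,lo,hi,roi):
    h=cv2.cvtColor(im,cv2.COLOR_RGB2HSV);k=cv2.inRange(h,lo,hi);r=np.zeros_like(k);x0,y0,x1,y1=roi;r[y0:y1,x0:x1]=k[y0:y1,x0:x1]
    cs=cv2.findContours(r,cv2.RETR_EXTERNAL,cv2.CHAIN_APPROX_NONE)[0]
    return sorted(cs,key=cv2.contourArea)[::-1]
E
python3 - <<'E'
from h import *
from station import ctrl
for n,roi in(("scene",(310,180,400,295)),("side",(235,155,350,250))):
    im=cv2.imread(f"pics/{n}0.png")[...,::-1].copy();m=ctrl.camera_model(n)
    R=cv2.Rodrigues(m["rvec"])[0];print(n,"cam",-R.T@m["tvec"])
    for nm,lo,hi,z in(("yellow",(20,150,90),(32,255,255),.05),("red",(0,200,90),(4,255,255),.064),("wood",(5,120,50),(14,255,200),.064)):
        for c in blob(im,lo,hi,roi)[:3]:
            if cv2.contourArea(c)<8: continue
            q=cv2.boxPoints(cv2.minAreaRect(c));print(nm,cv2.contourArea(c),q.round(1).tolist(),cast(m,q,z)[:,:2].round(3).tolist(), cast(m,c[:,0].mean(0),z)[0].round(3))
a=cv2.imread("pics/scene0.png")[180:300,305:405];b=cv2.imread("pics/side0.png")[155:255,235:350]
A=cv2.resize(a,None,fx=4,fy=4,interpolation=2);B=cv2.resize(b,None,fx=3.4,fy=3.4,interpolation=2)
o=np.zeros((480,800,3),np.uint8);o[:480,:400]=A;o[:340,400:791]=B;cv2.imwrite("pics/crop1.png",o)
E
```

```text
scene cam [ 0.95412974 -0.68549304  0.71121759]
yellow 93.0 [[316.0, 215.0], [329.0, 215.0], [329.0, 224.0], [316.0, 224.0]] [[0.518, -0.03], [0.545, -0.012], [0.564, -0.042], [0.537, -0.059]] [ 0.541 -0.036  0.05 ]
wood 553.5 [[337.3999938964844, 267.29998779296875], [375.29998779296875, 185.3000030517578], [395.70001220703125, 194.6999969482422], [357.79998779296875, 276.70001220703125]] [[0.662, -0.165], [0.593, 0.151], [0.658, 0.143], [0.712, -0.164]] [ 0.652 -0.     0.064]
side cam [0.03898393 0.66356823 0.56854187]
yellow 95.5 [[323.0, 199.0], [335.0, 199.0], [335.0, 209.0], [323.0, 209.0]] [[0.558, -0.034], [0.535, -0.052], [0.508, -0.015], [0.53, 0.003]] [ 0.532 -0.024  0.05 ]
wood 390.5 [[245.0, 214.0], [318.0, 163.1999969482422], [322.3999938964844, 169.39999389648438], [249.3000030517578, 220.1999969482422]] [[0.641, 0.148], [0.673, -0.162], [0.64, -0.139], [0.615, 0.159]] [0.644 0.018 0.064]
wood 17.5 [[265.29998779296875, 225.89999389648438], [272.79998779296875, 223.39999389648438], [273.8999938964844, 226.6999969482422], [266.3999938964844, 229.1999969482422]] [[0.572, 0.153], [0.566, 0.136], [0.556, 0.144], [0.562, 0.16]] [0.565 0.148 0.064]
```

View pics/crop1.png

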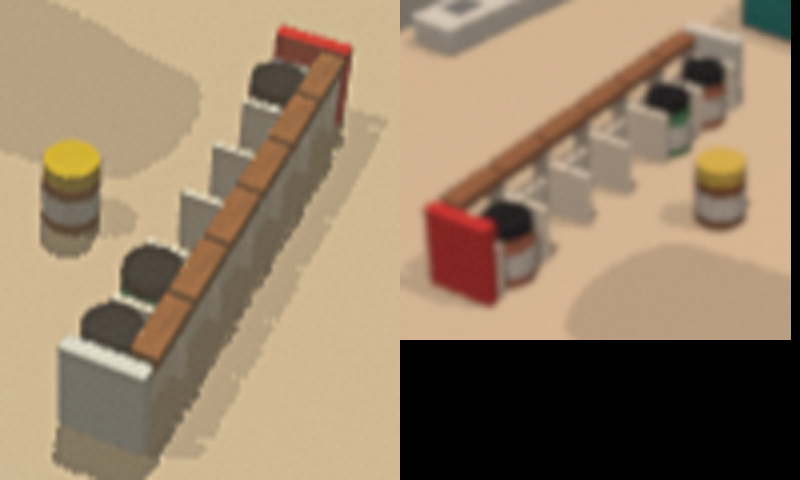

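The crop shows the rail top's corners clearly: scene crop near end (134,352)/(158,360), far end (322,55)/(345,65). Gap 3 from the red end is empty, and the jar stands roughly in front of gap 3 or 4.

```bash
python3 - <<'E'
from h import *
from station import ctrl
m=ctrl.camera_model("scene")
c=np.array([[134,352],[158,360],[322,55],[345,65],[65,343],[150,372],[278,30],[350,48],[190,297],[240,238+4],[290,140],[315,97]])/4+[305-.4,180-.4]
print(cast(m,c,.064)[:,:2].round(3).tolist())
s=ctrl.camera_model("side")
d=(np.array([[680,32],[694,42],[442,200],[468,210],[428,208],[497,225]])-[400,0])/3.4+[235-.4,155-.4]
print(cast(s,d,.064)[:,:2].round(3).tolist())
# jar base + lid
print(cast(m,[[305+70/4,180+160/4]],.05)[0], cast(s,[[235+321/3.4-.4,155+160/3.4-.4]],.05)[0])
# triangulate lid centre
def P(m): return m["intrinsics"]@np.c_[cv2.Rodrigues(m["rvec"])[0],m["tvec"]]
X=cv2.triangulatePoints(P(m),P(s),np.array([[305+72/4-.4],[180+160/4-.4]]),np.array([[235+321/3.4-.4],[155+160/3.4-.4]]));print((X[:3]/X[3]).ravel())
for n in("wrist",):print(ctrl.camera_model(n))
E
```

```text
[[0.664, -0.165], [0.678, -0.163], [0.632, 0.133], [0.65, 0.131], [0.629, -0.18], [0.678, -0.173], [0.594, 0.142], [0.644, 0.15], [0.669, -0.113], [0.671, -0.058], [0.654, 0.041], [0.648, 0.089]]
[[0.672, -0.156], [0.652, -0.149], [0.639, 0.143], [0.617, 0.141], [0.639, 0.156], [0.59, 0.142]]
[ 0.54203274 -0.03778767  0.05      ] [ 0.53871195 -0.03302107  0.05      ]
[ 0.54031912 -0.03497153  0.04848363]
{'intrinsics': array([[305.01416364,   0.        , 314.77320459],
       [  0.        , 305.01416364, 201.93249229],
       [  0.        ,   0.        ,   1.        ]]), 'rvec': array([-2.30085072,  1.83150777,  0.23009541]), 'tvec': array([-0.54909652, -0.02592259,  0.39198231])}
```

>>> jog_arm(motion=[[0.015,-0.013,-0.01,0,0,0,-1],[0.036,-0.031,-0.01,0,0,0,-1],[0.036,-0.031,-0.01,0,0,0,-1],[0.036,-0.031,-0.01,0,0,0,-1],[0.036,-0.031,-0.005,0,0,0,-1]])

```text
time_s: 0.6
ee_pos: [0.2481, -0.3653, 0.251]
eef_rot: [3.141, -0.0, 0.225]
force: [0.4, -0.8, 0.7]
grip_width: 0.0578
grip_force: 0.0
```

>>> jog_arm(motion=[[0.036,-0.031,0,0,0,0,-1],[0.036,-0.031,0,0,0,0,-1],[0.036,-0.031,0,0,0,0,-1],[0.036,-0.031,0,0,0,0,-1],[0.036,-0.031,0,0,0,0,-1]])

```text
time_s: 1.1
ee_pos: [0.3888, -0.1737, 0.2504]
eef_rot: [3.142, -0.0, 0.226]
force: [0.1, -0.3, -0.2]
grip_width: 0.0173
grip_force: 0.0
```

>>> jog_arm(motion=[[0.036,-0.031,0,0,0,0,-1],[0.036,-0.031,0,0,0,0,-1],[0.036,-0.031,0,0,0,0,-1],[0.025,-0.025,0,0,0,0,-1],[0,0,0,0,0,0.121,-1]])

```text
time_s: 1.6
ee_pos: [0.4925, -0.0276, 0.2497]
eef_rot: [-3.141, 0.001, 0.108]
force: [0.1, 0.1, 0.1]
grip_width: 0.0003
grip_force: 0.0
```

```bash
python3 - <<'E'
from h import *
from station import ctrl
o=ctrl.get_obs();print(o["ee_pos"],o["eef_rot"],o["force"])
m=ctrl.camera_model("wrist");im=ctrl.camera("wrist");cv2.imwrite("pics/w1.png",im[...,::-1]);np.savez("w1.npz",**m)
R=cv2.Rodrigues(m["rvec"])[0];print(-R.T@m["tvec"],R[2])
E
```

```text
[ 0.49251597 -0.02764215  0.24971607] [-3.14084793e+00  1.04560338e-03  1.07967418e-01] [0.05642501 0.13882635 0.08829954]
[ 0.56314047 -0.02011067  0.42987993] [-0.24463984 -0.02464985 -0.96930064]
```

View pics/w1.png

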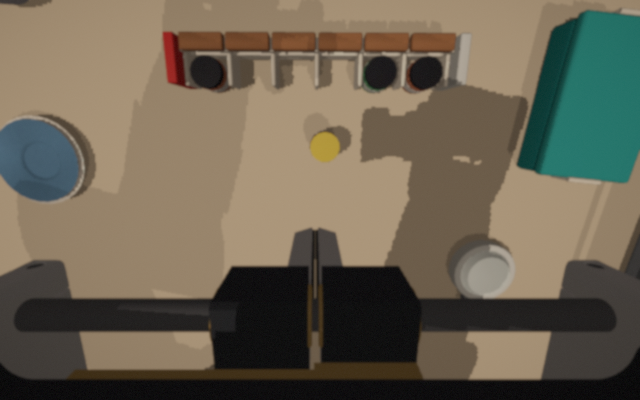

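The wrist view shows the rack squarely: red post (172,58), rail sections at rows 33–51 with grooves at columns of about 224, 272, 317, 364 and 409, and the yellow lid at (325,147). Gap 3 lies between columns 272 and 317.

```bash
python3 - <<'E'
from h import *
m=dict(np.load("w1.npz"));im=cv2.imread("pics/w1.png")[...,::-1].copy()
c=blob(im,(20,120,70),(35,255,255),(290,120,360,180))[0]
(e,ax,_)=cv2.fitEllipse(c);print("lid",e,ax,cast(m,e,.05)[0]);jar=cast(m,e,.05)[0]
h=cv2.cvtColor(im,cv2.COLOR_RGB2HSV)
k=cv2.inRange(h,(3,120,60),(16,255,255));k[:25]=0;k[60:]=0;k[:,:176]=0;k[:,462:]=0
ys,xs=np.where(k);print(xs.min(),xs.max())
back=[];
for x in range(185,450,3):
    r=np.where(k[:,x])[0]
    if len(r)>10: back.append((x,r.min()-.5))
B=cast(m,np.array(back),.064)
vx,vy,x0,y0=cv2.fitLine(B[:,:2].astype(np.float32),cv2.DIST_HUBER,0,.001,.001).ravel()
if vy<0: vx,vy=-vx,-vy
yaw=np.arctan2(-vx,vy);print("yaw",yaw,"n",len(B))
g=im[34:44,176:460].mean(2).mean(0);dark=g-cv2.blur(g[None],(21,1))[0]
print("col dips",[176+i for i in range(3,281) if dark[i]<-8])
ex=np.array([np.cos(yaw),np.sin(yaw)]);ey=np.array([-ex[1],ex[0]])
print("back x",(B[:,:2]@ex).mean(),"jar xr", jar[:2]@ex)
for col in(224,272,317,364,409,178,456):
    p=cast(m,[col,38],.064)[0,:2];print(col,(p@ey).round(4))
print(im[25:62,295].tolist()[::2]); print("jar ey",jar[:2]@ey)
# front ends of dividers: bright columns
v=h[:,:,2].astype(int);s=h[:,:,1].astype(int)
for r in(66,76,82): print(r,[x for x in range(180,470) if s[r,x]<60 and v[r,x]>110])
E
```

```text
lid (324.6239013671875, 146.18472290039062) (29.178466796875, 29.61037826538086) [ 0.53878188 -0.03417825  0.05      ]
176 455
yaw 0.105274044 n 85
col dips [221, 222, 223, 267, 268, 410, 411, 412]
back x 0.6547109915449808 jar xr 0.5322076330984078
224 0.0207
272 -0.0316
317 -0.0806
364 -0.1318
409 -0.1808
178 0.0709
456 -0.2319
[[149, 130, 105], [148, 128, 104], [148, 128, 104], [135, 112, 88], [114, 78, 51], [115, 72, 42], [120, 76, 46], [123, 79, 48], [127, 82, 50], [131, 84, 52], [130, 83, 51], [126, 80, 48], [103, 65, 38], [110, 92, 76], [163, 149, 131], [134, 122, 106], [102, 91, 79], [111, 98, 81], [145, 125, 101]]
jar ey -0.09060407219282862
66 [227, 228, 229, 230, 231, 271, 272, 273, 274, 315, 316, 317, 318, 356, 357, 358, 359, 360, 361, 362, 400, 401, 402, 403, 404, 405, 406, 444, 445, 446, 447, 448, 449, 457, 458, 459, 460, 461, 462, 463, 464, 465, 466, 467, 468]
76 [228, 229, 230, 231, 272, 273, 274, 275, 315, 316, 317, 318, 356, 357, 358, 359, 360, 361, 399, 400, 401, 402, 403, 404, 443, 444, 445, 446, 447, 448, 455, 456, 457, 458, 459, 460, 461, 462, 463, 464, 465, 466]
82 [188, 228, 229, 230, 231, 232, 272, 273, 274, 275, 315, 316, 317, 318, 355, 356, 357, 358, 359, 360, 361, 397, 398, 399, 400, 401, 402, 403, 404, 405, 445, 446, 458, 459, 460, 461, 462, 463, 464, 465, 466]
```

>>> jog_arm(motion=[[0.032,-0.0256,0.02,0,0,0.003,-1],[0.032,-0.0256,0.02,0,0,0,-1],[0.032,-0.0256,0.02,0,0,0,-1],[0.032,-0.0256,0.02,0,0,0,-1],[0.032,-0.0256,0.02,0,0,0,-1]])

```text
time_s: 2.15
ee_pos: [0.6383, 0.1136, 0.1494]
eef_rot: [3.142, 0.0, 0.103]
force: [0.8, -0.9, -0.7]
grip_width: 0.0003
grip_force: 0.0
```

>>> jog_arm(motion=[[0,0,0.03,0,0,0,-1],[0,0,0.025,0,0,0,-1],[0,0,0.015,0,0,0,-1],[0,0,0.005,0,0,0,-1],[0,0,0,0,0,0,-1]])

```text
time_s: 2.65
ee_pos: [0.6375, 0.1125, 0.0757]
eef_rot: [3.142, 0.0, 0.102]
force: [-0.6, -0.8, 0.1]
grip_width: 0.0004
grip_force: 0.0
```

```bash
python3 - <<'E'
from h import *
from station import ctrl
o=ctrl.get_obs();p=o["ee_pos"];y=.1053;ex=np.array([np.cos(y),np.sin(y)]);ey=np.array([-ex[1],ex[0]])
print(p,o["eef_rot"],o["force"],"rack x,y",p[:2]@ex-.618,p[:2]@ey+.0805)
im=ctrl.camera("scene");a=im[150:250,340:440,::-1];b=ctrl.camera("side")[150:250,200:300,::-1]
cv2.imwrite("pics/t1.png",np.hstack([cv2.resize(q,(400,400),interpolation=2) for q in(a,b)]))
E
```

```text
[0.63749298 0.1125285  0.07572097] [3.14158440e+00 1.65705941e-05 1.01903515e-01] [-0.60385679 -0.76939077  0.13497007] rack x,y 0.02778932068820794 0.12540118878400486
```

View pics/t1.png

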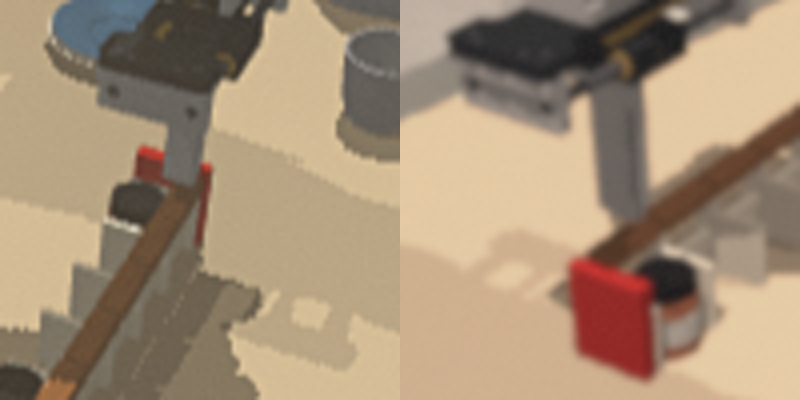

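The fingertip is about 10 mm above the rail section next to the red post: tip at (180,180) in the left crop and (622,215) in the right. Next I'll lower it gently to contact.

>>> jog_arm(motion=[[0,0,0.005,0,0,0,-1],[0,0,0.003,0,0,0,-1],[0,0,0.001,0,0,0,-1],[0,0,0.001,0,0,0,-1],[0,0,0,0,0,0,-1]])

```text
time_s: 3.25
ee_pos: [0.6374, 0.1129, 0.0654]
eef_rot: [-3.142, 0.0, 0.102]
force: [-0.2, 0.5, 0.1]
grip_width: 0.0009
grip_force: 0.0
```

>>> jog_arm(motion=[[0,0,0.001,0,0,0,-1],[0,0,0,0,0,0,-1]])

```text
time_s: 3.45
ee_pos: [0.6374, 0.1129, 0.0644]
eef_rot: [-3.142, -0.0, 0.102]
force: [-0.3, 1.8, -0.4]
grip_width: 0.0005
grip_force: 0.0
```

>>> jog_arm(motion=[[0,0,0.0005,0,0,0,-1],[0,0,0,0,0,0,-1]])

```text
time_s: 3.65
ee_pos: [0.6375, 0.1129, 0.0643]
eef_rot: [-3.142, -0.0, 0.102]
force: [-2.5, 0.0, 3.8]
grip_width: 0.0006
grip_force: 2.1
```

>>> jog_arm(motion=[[0,0.003,0,0,0,0,-1],[0,0.005,0,0,0,0,-1],[0,0.006,0,0,0,0,-1]])

```text
time_s: 3.95
ee_pos: [0.6391, 0.0989, 0.0643]
eef_rot: [-3.141, -0.001, 0.102]
force: [-1.1, 3.7, 4.8]
grip_width: 0.0007
grip_force: 2.7
```

>>> jog_arm(motion=[[0,0.006,0,0,0,0,-1],[0,0.006,0,0,0,0,-1],[0,0.006,0,0,0,0,-1],[0,0.006,0,0,0,0,-1],[0,0.006,0,0,0,0,-1]])

```text
time_s: 4.45
ee_pos: [0.6422, 0.0687, 0.0643]
eef_rot: [-3.141, -0.001, 0.102]
force: [-0.3, 3.9, 6.5]
grip_width: 0.0005
grip_force: 2.8
```

>>> jog_arm(motion=[[0,0.006,0,0,0,0,-1],[0,0.006,0,0,0,0,-1],[0,0.006,0,0,0,0,-1]])

```text
time_s: 4.75
ee_pos: [0.644, 0.0508, 0.0643]
eef_rot: [-3.141, -0.001, 0.102]
force: [0.4, 3.8, 6.0]
grip_width: 0.0003
grip_force: 2.9
```

>>> jog_arm(motion=[[0,0.006,-0.0002,0,0,0,-1],[0,0.006,0,0,0,0,-1],[0,0.006,0,0,0,0,-1]])

```text
time_s: 5.05
ee_pos: [0.6457, 0.0329, 0.0643]
eef_rot: [-3.141, -0.0, 0.102]
force: [-0.9, 2.8, 4.9]
grip_width: 0.0002
grip_force: 2.4
```

>>> jog_arm(motion=[[0,0.006,0,0,0,0,-1],[0,0.006,0,0,0,0,-1],[0,0.006,0,0,0,0,-1],[0,0.002,0,0,0,0,-1]])

```text
time_s: 5.45
ee_pos: [0.6477, 0.0127, 0.0643]
eef_rot: [-3.141, -0.0, 0.101]
force: [0.2, 3.6, 5.9]
grip_width: 0.0002
grip_force: 2.8
```

```bash
python3 - <<'E'
from h import *
from station import ctrl
o=ctrl.get_obs();p=o["ee_pos"];y=.1053;ex=np.array([np.cos(y),np.sin(y)]);ey=np.array([-ex[1],ex[0]])
print(p,o["eef_rot"],o["force"],"rack x,y",p[:2]@ex-.618,p[:2]@ey+.0805)
E
```

```text
[0.64774789 0.01273415 0.06432631] [-3.14144054e+00 -3.44618017e-04  1.01290035e-01] [0.18363381 3.58795708 5.94152129] rack x,y 0.02749849019321715 0.025081744983682527
```

>>> jog_arm(motion=[[0,0,-0.02,0,0,0,-1],[0,0,-0.04,0,0,0,-1],[-0.015,0.01,-0.01,0,0,0,-0.74],[-0.03,0.015,0,0,0,0,-0.74],[-0.035,0.015,0,0,0,0,-0.74]])

```text
time_s: 5.95
ee_pos: [0.571, -0.0355, 0.1336]
eef_rot: [3.141, 0.001, 0.102]
force: [0.8, -0.0, 0.5]
grip_width: 0.012
grip_force: 0.0
```

>>> jog_arm(motion=[[-0.035,0.015,0,0,0,0,-0.74],[-0.0375,0.02,0,0,0,0,-0.74],[0,0,0,0,0,-0.13,-0.74],[0,0,0,0,0,-0.13,-0.74],[0,0,0,0,0,-0.13,-0.74]])

```text
time_s: 6.45
ee_pos: [0.5029, -0.0775, 0.1339]
eef_rot: [-3.142, 0.001, 0.496]
force: [1.5, 0.5, -0.4]
grip_width: 0.0119
grip_force: 0.0
```

>>> jog_arm(motion=[[0,0,0.03,0,0,-0.13,-0.74],[0,0,0.03,0,0,-0.13,-0.74],[0,0,0,0,0,-0.135,-0.74],[0,0,0,0,0,0,-0.74],[0,0,0,0,0,0,-0.74]])

```text
time_s: 6.95
ee_pos: [0.5035, -0.0771, 0.0743]
eef_rot: [3.141, 0.0, 0.883]
force: [-0.5, -0.0, 0.1]
grip_width: 0.0123
grip_force: 0.0
```

```bash
cat >> h.py <<'E'
from station import ctrl
Y=.1053;EX=np.array([np.cos(Y),np.sin(Y)]);EY=np.array([-EX[1],EX[0]])
def rack(p): p=np.asarray(p);return np.array([p[:2]@EX-.618,p[:2]@EY+.0805]).round(4)
def status():
    o=ctrl.get_obs();print(o["time_s"],o["ee_pos"].round(4),o["eef_rot"].round(4),o["force"].round(1),o["grip_width"],"rack",rack(o["ee_pos"]))
def jar(n="wrist",name=None):
    m=ctrl.camera_model(n);im=ctrl.camera(n)
    if name: cv2.imwrite(name,im[...,::-1])
    c=blob(im,(20,120,70),(35,255,255),(0,0,640,400))
    if c: (e,ax,_)=cv2.fitEllipse(c[0]);print("jar",np.round(e,1),np.round(ax,1),rack(cast(m,e,.05)[0]))
E
python3 - <<'E'
from h import *
status();jar(name="pics/w2.png")
E
```

```text
6.95 [ 0.5035 -0.0771  0.0743] [3.1413e+00 2.0000e-04 8.8260e-01] [-0.5 -0.   0.1] 0.012287796026790088 rack [-0.1254 -0.0491]
jar [314.7 149.1] [54.4 54.6] [-0.086 -0.01 ]
```

View pics/w2.png

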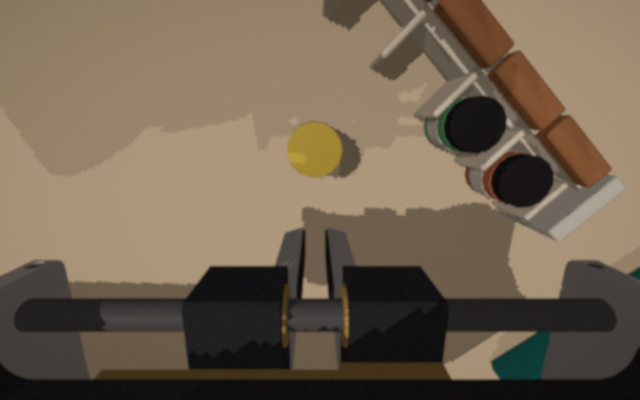

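The jar at (315,149) is straight ahead of the two fingertips. Next I'll lower the hand and push slowly.

>>> jog_arm(motion=[[0,0,0.03,0,0,0,-0.74],[0,0,0.022,0,0,0,-0.74],[0,0,0.01,0,0,-0.01,-0.74],[0.01,0,0,0,0,0,-0.74],[0.012,0,0,0,0,0,-0.74]])

```text
time_s: 7.5
ee_pos: [0.5183, -0.0591, 0.0132]
eef_rot: [3.14, -0.001, 0.895]
force: [0.2, 0.2, 0.4]
grip_width: 0.0121
grip_force: 0.0
```

>>> jog_arm(motion=[[0.003,0,0,0,0,0,-0.74],[0.003,0,0,0,0,0,-0.74],[0.003,0,0,0,0,0,-0.74],[0.004,0,0,0,0,0,-0.74],[0.004,0,0,0,0,0,-0.74]])

```text
time_s: 8.0
ee_pos: [0.528, -0.0461, 0.0123]
eef_rot: [3.141, -0.0, 0.897]
force: [-0.6, -0.1, 0.1]
grip_width: 0.0123
grip_force: 0.5
```

```bash
python3 - <<'E'
from h import *
status();jar()
E
```

```text
8.0 [ 0.528  -0.0461  0.0123] [ 3.1415 -0.      0.8965] [-0.6 -0.1  0.1] 0.012303986454573937 rack [-0.0977 -0.0208]
jar [314.8 215.6] [73.4 74. ] [-0.0781 -0.0008]
```

>>> jog_arm(motion=[[0.004,0,0,0,0,0,-0.74],[0.004,0,0,0,0,0,-0.74],[0.004,0,0,0,0,0,-0.74],[0.004,0,0,0,0,0,-0.74],[0.004,0,0,0,0,0,-0.74]])

```text
time_s: 8.55
ee_pos: [0.5406, -0.0303, 0.0121]
eef_rot: [-3.142, -0.0, 0.897]
force: [-1.1, -0.3, 1.1]
grip_width: 0.0124
grip_force: 0.5
```

>>> jog_arm(motion=[[0.004,0,0,0,0,0,-0.74],[0.004,0,0,0,0,0,-0.74],[0.003,0,0,0,0,0,-0.74],[0.002,0,0,0,0,0,-0.74],[0.001,0,0,0,0,0,-0.74]])

```text
time_s: 9.05
ee_pos: [0.5492, -0.0195, 0.0121]
eef_rot: [-3.142, 0.0, 0.897]
force: [-0.2, -0.3, 0.4]
grip_width: 0.012
grip_force: 0.5
```

```bash
python3 - <<'E'
from h import *
status();jar()
E
```

```text
9.05 [ 0.5492 -0.0195  0.0121] [-3.1416  0.      0.8969] [-0.2 -0.3  0.4] 0.012024837644698475 rack [-0.0739  0.0034]
jar [314.8 215.8] [73.6 74.1] [-0.0543  0.0234]
```

>>> jog_arm(motion=[[0.002,0,0,0,0,0,-0.74],[0.0012,0,0,0,0,0,-0.74],[-0.005,0,0,0,0,0,-0.74],[-0.015,0,0,0,0,0,-0.74],[-0.015,0,0,0,0,0,-0.74]])

```text
time_s: 9.6
ee_pos: [0.5282, -0.0454, 0.012]
eef_rot: [-3.141, 0.0, 0.897]
force: [0.3, 0.1, 0.3]
grip_width: 0.0123
grip_force: 0.0
```

>>> jog_arm(motion=[[-0.005,0,-0.02,0,0,0,-0.74],[0,0,-0.03,0,0,0.1,-0.74],[0,0,-0.03,0,0,0.13,-0.74],[0,0,0,0,0,0.14,-0.74],[0,0,0,0,0,0.14,-0.74]])

```text
time_s: 10.1
ee_pos: [0.5257, -0.0495, 0.0931]
eef_rot: [3.141, -0.001, 0.38]
force: [0.4, -0.0, -0.3]
grip_width: 0.0125
grip_force: 0.0
```

>>> jog_arm(motion=[[0,0,0,0,0,0.14,-0.74],[0,0,0,0,0,0.142,-0.74],[-0.006,-0.022,0,0,0,0,-0.74],[-0.006,-0.024,0,0,0,0,-0.74],[0,0,0,0,0,0,-0.74]])

```text
time_s: 10.6
ee_pos: [0.508, -0.0032, 0.0921]
eef_rot: [-3.141, 0.001, 0.106]
force: [-0.7, -0.8, 0.7]
grip_width: 0.0121
grip_force: 0.0
```

```bash
python3 - <<'E'
from h import *
status();jar(name="pics/w3.png")
E
```

```text
10.6 [ 0.508  -0.0032  0.0921] [-3.1413e+00  5.0000e-04  1.0580e-01] [-0.7 -0.8  0.7] 0.012146961197076126 rack [-0.1132  0.0239]
jar [314.2 139. ] [50.1 50.6] [-0.0521  0.0247]
```

View pics/w3.png

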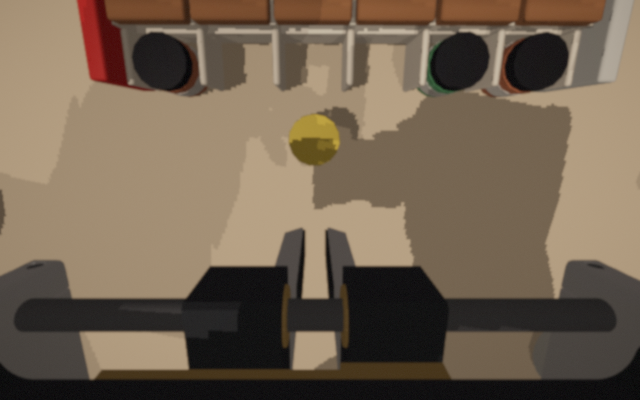

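Gap 3 (between divider tops at columns of about 277 and 350) is ahead of the jar at (314,139). I'll measure the gap's centre from this image.

```bash
python3 - <<'E'
from h import *
im=cv2.imread("pics/w3.png")[...,::-1].copy();m=ctrl.camera_model("wrist")
h=cv2.cvtColor(im,cv2.COLOR_RGB2HSV).astype(int)
for r in (50,58,66,74,80,84,88):
    xs=[x for x in range(262,362) if h[r,x,1]<55 and h[r,x,2]>140]
    if not xs: print(r,"-");continue
    L=[x for x in xs if x<300];R=[x for x in xs if x>330]
    for s in(L,R):
        if s: print(r,min(s),max(s),rack(cast(m,[min(s),r],.045)[0]),rack(cast(m,[max(s),r],.045)[0]))
E
```

```text
50 273 277 [0.0078 0.0519] [0.0078 0.0491]
50 346 352 [0.0079 0.002 ] [ 0.0079 -0.0021]
58 273 277 [0.0028 0.052 ] [0.0028 0.0493]
58 346 352 [0.0028 0.0018] [ 0.0028 -0.0023]
66 273 278 [-0.0023  0.0522] [-0.0023  0.0487]
66 346 351 [-0.0023  0.0017] [-0.0023 -0.0017]
74 274 278 [-0.0075  0.0517] [-0.0075  0.0489]
74 346 351 [-0.0074  0.0016] [-0.0074 -0.0019]
80 274 278 [-0.0114  0.0518] [-0.0114  0.049 ]
80 346 351 [-0.0113  0.0015] [-0.0113 -0.002 ]
84 277 277 [-0.014   0.0498] [-0.014   0.0498]
84 348 349 [-0.014  0.   ] [-0.014  -0.0007]
88 -
```

>>> jog_arm(motion=[[0,-0.0012,0.035,0,0,0,-0.74],[0,0,0.03,0,0,0,-0.74],[0,0,0.014,0,0,0,-0.74],[0.013,0,0,0,0,0,-0.74],[0.012,0,0,0,0,0,-0.74]])

```text
time_s: 11.15
ee_pos: [0.5345, -0.0011, 0.0132]
eef_rot: [3.142, 0.0, 0.104]
force: [0.9, -0.3, 0.0]
grip_width: 0.0121
grip_force: 0.0
```

>>> jog_arm(motion=[[0.004,0,0,0,0,0,-0.74],[0.004,0,0,0,0,0,-0.74],[0.004,0,0,0,0,0,-0.74],[0.004,0,0,0,0,0,-0.74],[0.004,0,0,0,0,0,-0.74]])

```text
time_s: 11.65
ee_pos: [0.5542, 0.0019, 0.0133]
eef_rot: [3.142, -0.0, 0.105]
force: [-0.9, 0.5, -0.4]
grip_width: 0.0122
grip_force: 0.5
```

```bash
python3 - <<'E'
from h import *
status();jar()
E
```

```text
11.65 [0.5542 0.0019 0.0133] [ 3.1416 -0.      0.1048] [-0.9  0.5 -0.4] 0.01222651053190915 rack [-0.0667  0.0242]
jar [314.7 214.9] [72.5 72.8] [-0.0387  0.0244]
```

>>> jog_arm(motion=[[0.004,-0.0004,0,0,0,0,-0.74],[0.004,-0.0004,0,0,0,0,-0.74],[0.004,0,0,0,0,0,-0.74],[0.004,0,0,0,0,0,-0.74],[0.004,0,0,0,0,0,-0.74]])

```text
time_s: 12.2
ee_pos: [0.5741, 0.0049, 0.0132]
eef_rot: [-3.142, -0.0, 0.105]
force: [-0.5, -0.9, 1.3]
grip_width: 0.0122
grip_force: 0.4
```

>>> jog_arm(motion=[[0.004,0,0,0,0,0,-0.74],[0.004,0,0,0,0,0,-0.74],[0.003,0,0,0,0,0,-0.74],[0.002,0,0,0,0,0,-0.74],[0.002,0,0,0,0,0,-0.74]])

```text
time_s: 12.7
ee_pos: [0.5888, 0.0065, 0.0131]
eef_rot: [-3.142, 0.0, 0.105]
force: [-1.4, -0.5, -0.5]
grip_width: 0.0119
grip_force: 0.5
```

```bash
python3 - <<'E'
from h import *
status();jar()
E
```

```text
12.7 [0.5888 0.0065 0.0131] [-3.1416e+00  1.0000e-04  1.0480e-01] [-1.4 -0.5 -0.5] 0.0118792511054476 rack [-0.0318  0.0251]
jar [314.7 215. ] [72.7 72.9] [-0.0037  0.0253]
```

Now in small steps until the force rises.

>>> jog_arm(motion=[[0.0015,0,0,0,0,0,-0.74],[0.0015,0,0,0,0,0,-0.74]])

```text
time_s: 12.95
ee_pos: [0.5918, 0.0068, 0.0132]
eef_rot: [-3.142, -0.0, 0.105]
force: [-0.4, 0.3, 0.2]
grip_width: 0.0126
grip_force: 0.3
```

>>> jog_arm(motion=[[0.001,0,0,0,0,0,-0.74],[0,0,0,0,0,0,-0.74]])

```text
time_s: 13.15
ee_pos: [0.5928, 0.0069, 0.0131]
eef_rot: [3.142, -0.0, 0.105]
force: [-0.3, -0.1, 0.2]
grip_width: 0.0123
grip_force: 0.0
```

>>> jog_arm(motion=[[0.001,0,0,0,0,0,-0.74],[0,0,0,0,0,0,-0.74]])

```text
time_s: 13.35
ee_pos: [0.5938, 0.007, 0.0131]
eef_rot: [-3.142, -0.0, 0.105]
force: [-0.1, -0.1, 0.3]
grip_width: 0.0121
grip_force: 0.1
```

>>> jog_arm(motion=[[0.0008,0,0,0,0,0,-0.74],[0,0,0,0,0,0,-0.74]])

```text
time_s: 13.55
ee_pos: [0.5945, 0.0071, 0.0132]
eef_rot: [3.142, -0.0, 0.105]
force: [-1.1, -0.3, -0.7]
grip_width: 0.0118
grip_force: 0.1
```

>>> jog_arm(motion=[[0.0008,0,0,0,0,0,-0.74],[0,0,0,0,0,0,-0.74]])

```text
time_s: 13.75
ee_pos: [0.5953, 0.0072, 0.0132]
eef_rot: [3.142, -0.0, 0.105]
force: [0.7, -0.6, -0.5]
grip_width: 0.0125
grip_force: 0.1
```

```bash
python3 - <<'E'
from h import *
status();jar()
E
```

```text
13.75 [0.5953 0.0072 0.0132] [ 3.1416e+00 -1.0000e-04  1.0490e-01] [ 0.7 -0.6 -0.5] 0.01254427244887377 rack [-0.0252  0.0251]
jar [314.7 217.1] [67.1 74.3] [0.0018 0.0253]
```

>>> jog_arm(motion=[[0.0008,0,0,0,0,0,-0.74],[0,0,0,0,0,0,-0.74]])

```text
time_s: 14.0
ee_pos: [0.5957, 0.0072, 0.0131]
eef_rot: [-3.142, 0.001, 0.105]
force: [-3.6, -0.3, 1.6]
grip_width: 0.0123
grip_force: 2.0
```

>>> jog_arm(motion=[[0.0008,0,0,0,0,0,-0.74],[0,0,0,0,0,0,-0.74]])

```text
time_s: 14.2
ee_pos: [0.5959, 0.0072, 0.013]
eef_rot: [-3.141, 0.003, 0.105]
force: [-9.1, -0.8, 5.8]
grip_width: 0.0124
grip_force: 4.6
```

>>> jog_arm(motion=[[0.0006,0,0,0,0,0,-0.74],[0,0,0,0,0,0,-0.74]])

```text
time_s: 14.4
ee_pos: [0.596, 0.0073, 0.013]
eef_rot: [-3.141, 0.004, 0.105]
force: [-13.2, -1.0, 7.7]
grip_width: 0.0124
grip_force: 6.5
```

The force rises sharply, so the jar is against the stop. Backing off.

>>> jog_arm(motion=[[-0.002,0,0,0,0,0,-0.74],[-0.004,0,0,0,0,0,-0.74],[-0.012,0,0,0,0,0,-0.74],[-0.03,0,0,0,0,0,-0.74],[-0.035,0,0,0,0,0,-0.74]])

```text
time_s: 14.9
ee_pos: [0.5144, -0.0013, 0.0131]
eef_rot: [3.141, -0.001, 0.105]
force: [0.7, 0.9, 1.0]
grip_width: 0.0124
grip_force: 0.0
```

>>> jog_arm(motion=[[-0.01,0,-0.03,0,0,0,-0.74],[0,0,-0.04,0,0,0,-0.74],[0,0,-0.04,0,0,0,-0.74],[0,0,-0.02,0,0,0,-0.74],[0,0,0,0,0,0,-0.74]])

```text
time_s: 15.4
ee_pos: [0.5063, -0.0024, 0.1461]
eef_rot: [3.141, -0.006, 0.105]
force: [0.3, -0.7, -0.4]
grip_width: 0.0126
grip_force: 0.0
```

```bash
python3 - <<'E'
from h import *
status();jar(name="pics/w4.png");a=cv2.imread("pics/w4.png")[:240]
b=cv2.resize(ctrl.camera("side")[150:250,225:365,::-1],None,fx=3,fy=3,interpolation=2)
o=np.zeros((540,640,3),np.uint8);o[:240]=a;o[240:540,:420]=b;cv2.imwrite("pics/f.png",o)
E
```

```text
15.4 [ 0.5063 -0.0024  0.1461] [ 3.1406 -0.006   0.1049] [ 0.3 -0.7 -0.4] 0.012575854227614085 rack [-0.1147  0.0249]
jar [314.4  69.8] [43.6 46.6] [0.0018 0.0254]
```

View pics/f.png

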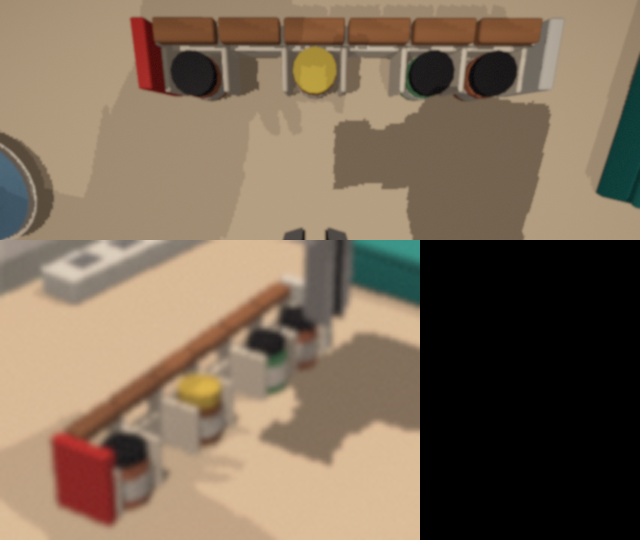

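The yellow jar at (314,70) stands upright in the third gap from the red post, against the back. The other jars haven't moved, and the hand is clear.

```bash
python3 -c "
from station import ctrl
print(ctrl.hand_in())"
```

```text
the job is handed in; nothing more can be done
None
```

I ran a fingertip lightly (about 4–6 N) along the rail over gaps 1 to 3 from the red post, then pushed the yellow-lidded jar upright into the third gap against the back stop, cleared the hand and handed the job in at about 15.5 s; the other jars had not moved in the last pictures.

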